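# Shut the glue and hold a wooden horse's head to its shoulder

## Robot

A 7-joint arm with a two-finger parallel gripper is mounted at the origin on the work surface. World frame = base frame: x ahead of the robot, y to its left, z up, the work surface at z = 0. Lengths are in m, angles in rad, forces in N, time in s.
With the tool pointing down it reaches from about 0.35 to 0.9 m from the base axis. Payload 8.1 kg.
Tool frame: the origin (TCP) lies at the centre of the arm's flange, where the gripper is bolted on; the fingertips stand 178 mm ahead of it and the grasp point (between the pads) lies 159 mm ahead of it; x points along the fingers, z is the direction in which the jaws open and shut, and the axes are right-handed (so a half turn about x gives the same grasp; the last joint's range is limited). The gripper opens to 92 mm and grips with 3 to 60 N. Pads are 19 mm wide; open, the fingers measure 130 mm over their backs; the gripper's body (75 mm by 190 mm) begins 47 mm behind the grasp point.
Start: joints at [-1.38, 0.434, 0.025, 1.573, -0.012, 1.134, -0.075], TCP at [0.181, 0.598, 0.405] pointing down, gripper open.
Joint ranges: [-2.62, 2.62], [-0.44, 2.09], [-1.27, 1.32], [0.08, 2.57], [-1.32, 4.46], [0.12, 2], [-2.74, 2.74]. Speed limits (rad/s): [2.22, 2.22, 3.01, 3.01, 3.14, 3.14, 3.14].

## Interface

Orientations are given as a rotation vector (axis times angle).
In Python, from cell import arm, get_image, search_frame, pinpoint gives the robot as it stands.
- The arm moves only by the tool arm_command, never from a script. Its argument "motion" is a list of rows, each a list of 7 numbers: the finger opening in mm, from 0 to 91.8, then the shift along the tool's x, y, z in mm, then the turn, a rotation vector about the tool's x, y, z in degrees. In form: [[fingers, x, y, z, ax, ay, az], ...]. A call has 1 to 5 rows; each row shifts and turns the commanded pose from where the row before left it, along the tool's axes as they then stand; what a row does not reach is not made up. A row lasts 1/8 s, in which the tool goes at most 62.5 mm and 10.7 degrees, less where a joint would pass 70% of its speed; a pose out of reach is approached as far as the arm can. A call with a gripper value outside its range is refused whole. The fingers move at their own pace and stop on an object; "newtons" is the grip in N (left out, the last holds). Time passes only in rows, so rows that do not move let the fingers close. It gives the time, the measured TCP pose, the force and the opening at its end, in the units of the state.
- arm.observe(): the state, without advancing time (a new reading comes with each control period).
- get_image(name): name is "scene" or "top" or "wrist"; returns a dict with "frame" (420x560x3 uint8, red, green, blue), "range_z" (420x560 float32, m along the optical axis (not along the pixel's ray), 0 where there is no reading), "K" (3x3 intrinsics, pixels), "origin" and "rotation" of the camera in the world; the wrist camera has in their place "tool_from_camera" (4x4, takes a point from camera to tool coordinates, whose origin is the TCP and whose axes are the tool frame's). Camera axes: x right, y down, z forward; pixel columns grow to the right and rows downward; lengths in m; the calibration is good to about 2 mm. A picture is of the moment at which its call begins: read the wrist's pose just before it.
- arm.sign_off(): hands the job in, once; it reports no verdict.
Trained networks look in the newest picture that a camera, given by its name, has taken for a name from the list of things; names that differ only in an ending like _2 or _b are one class to them, and where a whole thing is asked for, a point or a joint stands for the part that bears it (a point fixed in the world has none). Each returns a list of dicts, best first, with "p" (0 to 1); they miss things now and then, are a little off and sometimes report something else, mostly with a low value. They report only what shows in the picture. A call takes as long as a camera call. They do not tell look-alikes from the thing itself.
- search_frame(camera, target): "point" ([x, y, z] in m, in world coordinates, good to about 4 mm: the middle of the surface that is visible of it).
- pinpoint(camera, target): "point" ([x, y, z] in m, in world coordinates, good to about 4 mm: a listed point, or the origin of a listed thing).
The state is a dict: "clock": time; "joints": joint angles; "dq": joint speeds; "joint_efforts": joint torques, N m; "position": TCP position; "ee_rot": TCP orientation; "force": force on the tool from outside, world axes, zero at the start; "ft_torque": the same for the moment, N m; "width": opening from 0.0 (shut) to 1.0 (fully open).
Only numpy, scipy, OpenCV 4.12 (cv2) and the standard library are available. Lean on these libraries where they do the work, as an engineer would, in place of code of your own. Each camera call takes 0.05 s, during which the arm holds its last target. There are 200 camera calls.

## Task

The joint is already glued: push the glue bottle's cap fully shut, then take the horse's neck-and-head block and hold it flush on the sloping shoulder of the horse body in the vise, nose to the front and edges lined up. Finish while still holding it there, pressing it steadily square onto the slope at about 10 N (a kilogram's weight); do not let go. Leave the bottle standing and do not disturb the other things on the bench.

Things in the scene. Friction and masses are not known exactly. Their poses are not given: they have to be found in the camera images.
- glue_bottle: Loose white glue bottle, 64 mm across and 165 mm high to the collar below its cap, with a yellow and blue label, 0.34-0.51 kg. Origin: centre of its underside, z up.
- glue_cap (a joint): Push-pull cap of the glue bottle: 0 = pulled fully up, open; 0.008 m = pushed straight down, fully shut. It starts at 0 to 0.002, stays where it is left, and takes about 5 N to push down.
- cap_top (a point): Centre of the flat top of the orange cap (21 mm across, cap 28 mm tall); 199 to 201 mm above the bench at the start, 193 mm when shut.
- head_block: Loose pine neck-and-head block, 0.14-0.22 kg, standing on its flat joint face (72 mm in x, 46 in y). Origin: centre of that face; z up the neck, nose to -x. Sides flat, 46 mm apart: neck 60-70 mm wide, cheek x -35..+27 mm, z 60..105; muzzle 40 mm thick out to x -73; ears at x +16 up to z 121. Hold across the cheeks at x -5, z 80 mm.
- shoulder (a point): Pine horse body blank, legs clamped in the vise, immovable. Its shoulder is a flat sawn face the size of the block's joint face, 18 to 38 degrees off level. Site: centre of that face, 180-205 mm above the bench; z square out of it, x up the slope to the tail, y across. The rest of the body lies below the face's plane. Block seated: its frame coincides with this one.
- nose (a point): Tip of the nose of the head block (x = -73 mm, z = 72 mm in its frame).
- tail (a point): Rump end of the horse body (x = +132, z = -70 mm in the shoulder's frame).
- horse_body: The tilting head of the vise with the horse body blank clamped in it, one rigid whole, locked. Origin: on the tilt pivot, 38 mm above the bench below the middle of the horse.
- vise: Iron carver's vise with a tilting head, locked, fixed to the bench; foot 140 mm across, jaws 164 mm long (along x) with tops about 100 mm above the bench, screw handle out to y = -155 mm. Origin: centre of its underside; the horse faces its own -x and the centre of the shoulder lies 35 to 90 mm to -x.
- red_horse: Bystander: finished red wooden horse, about 140 mm high.
- black_horse: Bystander: finished black wooden horse, about 115 mm high.
- sanding_block: Bystander: cork sanding block 100 x 62 x 36 mm.
- abrasive_roll: Bystander: roll of brown abrasive, 90 mm across, 50 mm high.
- carving_knife: Bystander: carving knife lying flat, 190 mm long, handle 20 mm thick.
- paint_tin: Bystander: shut paint tin, 74 mm across, 79 mm high.
- try_square: Bystander: small try square lying flat, dark wooden stock 95 x 18 x 14 mm, thin steel blade 130 mm.
Not all that is in view belongs to the job. Leave any yellow look-alike of the head_block alone. What is shaped like the glue_bottle but green is not meant.

How it is judged:
By the outcome, as a careful person would: the job done as asked, in the order asked, and still so for the second after the job is handed in, while the arm keeps its last pose, push and grip.
It also fails if it takes over 48 s, if anything falls off the work surface, if the arm or the gripper's body presses on something with over 40 N, if the wrist force passes 120 N, or if a joint passes its speed limit or range.

## Working session

There is one attempt and no reset: what is moved stays moved. The work goes in short steps, Python scripts to look and compute and a tool call to move; the robot and the scene stay as the last step left them, time stands still between calls to the robot, and variables do not carry over. Pictures are saved under pics/ and viewed, about 8 in all and at most 12, crops included, and the job is handed in when it is done.

Besides the shell and the picture viewer there is one more tool, called after "Request:" by a JSON object that holds its "name" and its "arguments". arm_command: Moves the arm, as the interface text tells. Its arguments: {"type":"object","properties":{"motion":{"type":"array"},"newtons":{"type":"number"}},"required":["motion"]}

```bash
mkdir -p pics; cat > h.py <<'E'
import numpy as np, cv2
from scipy.spatial.transform import Rotation as R
from cell import arm, get_image, search_frame, pinpoint
def cloud(im, T=None):
    z=im["range_z"]; K=im["K"]; v,u=np.mgrid[:z.shape[0],:z.shape[1]]
    P=np.stack([(u-K[0,2])/K[0,0]*z,(v-K[1,2])/K[1,1]*z,z],-1)
    if T is None: W=P@np.array(im["rotation"]).T+np.array(im["origin"])
    else: W=P@T[:3,:3].T+T[:3,3]
    W[z<=0]=np.nan
    return W
def wristT(s,im):
    T=np.eye(4); T[:3,:3]=R.from_rotvec(s["ee_rot"]).as_matrix(); T[:3,3]=s["position"]
    return T@np.array(im["tool_from_camera"])
def save(im,n): cv2.imwrite("pics/"+n+".png",im["frame"][:,:,::-1])
E
python3 - <<'E'
from h import *
np.set_printoptions(precision=4,suppress=True)
s=arm.observe(); print({k:np.round(v,3) for k,v in s.items()})
a=get_image("scene"); b=get_image("top")
f=np.hstack([a["frame"],b["frame"]]); cv2.imwrite("pics/a.png",cv2.resize(a["frame"][:,:,::-1],(784,588),interpolation=cv2.INTER_CUBIC)); cv2.imwrite("pics/b.png",cv2.resize(b["frame"][:,:,::-1],(784,588),interpolation=cv2.INTER_CUBIC))
for c,im in(("scene",a),("top",b)):
    Ri=np.array(im["rotation"]);o=np.array(im["origin"]);K=im["K"]
    print(c,o)
    for t in["glue_bottle","cap_top","head_block","shoulder","nose","tail","vise","horse_body"]:
        for r in pinpoint(c,t)[:3]:
            p=np.array(r["point"]); q=K@(Ri.T@(p-o)); print(t,round(r["p"],2),p,(q[:2]/q[2]*1.4).astype(int))
E
```

```text
{'clock': np.float64(0.0), 'joints': array([-1.38 ,  0.435,  0.025,  1.574, -0.012,  1.134, -0.075]), 'dq': array([ 0.   ,  0.   ,  0.001, -0.001, -0.   ,  0.001, -0.   ]), 'joint_efforts': array([  0.   , -66.785,   0.985, -31.446,  -0.061,   0.043,   0.   ]), 'position': array([0.181, 0.598, 0.404]), 'ee_rot': array([-0.991,  1.335,  0.989]), 'force': array([ 0.178, -0.318, -0.353]), 'ft_torque': array([ 0.   ,  0.053, -0.003]), 'width': np.float64(0.998)}
scene [ 1.1016 -0.4604  1.2861]Traceback (most recent call last):
  File "<stdin>", line 11, in <module>
ValueError: matmul: Input operand 1 does not have enough dimensions (has 0, gufunc core with signature (n?,k),(k,m?)->(n?,m?) requires 1)
```

```bash
python3 - <<'E'
from h import *
np.set_printoptions(precision=4,suppress=True)
for c in("scene","top"):
    im=get_image(c)
    Ri=np.array(im["rotation"]);o=np.array(im["origin"]);K=np.array(im["K"])
    print(c,o)
    for t in["glue_bottle","cap_top","head_block","shoulder","nose","tail","vise","horse_body"]:
        for r in pinpoint(c,t)[:3]:
            if r["point"] is None: print(t,r); continue
            p=np.array(r["point"],float); q=K@(Ri.T@(p-o)); print(t,round(r["p"],2),p,(q[:2]/q[2]*1.4).astype(int))
E
```

```text
scene [ 1.1016 -0.4604  1.2861]Traceback (most recent call last):
  File "<stdin>", line 10, in <module>
ValueError: matmul: Input operand 1 does not have enough dimensions (has 0, gufunc core with signature (n?,k),(k,m?)->(n?,m?) requires 1)
```

View pics/a.png

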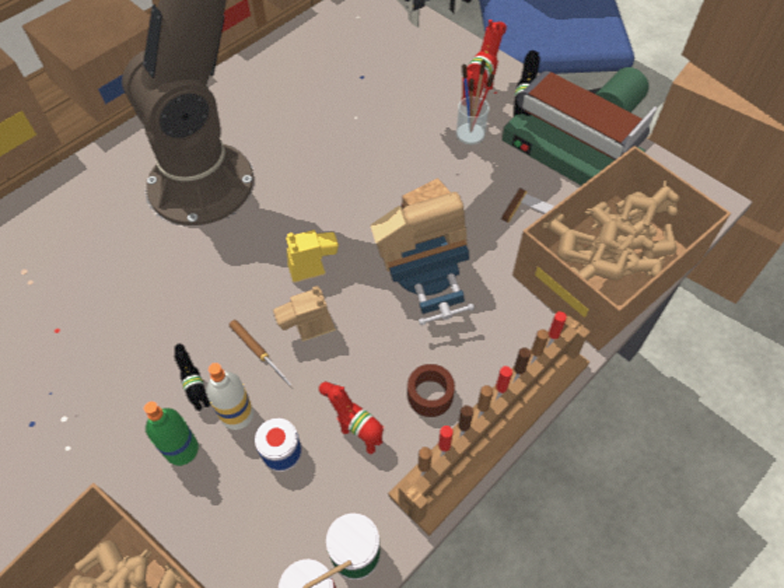

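View pics/b.png

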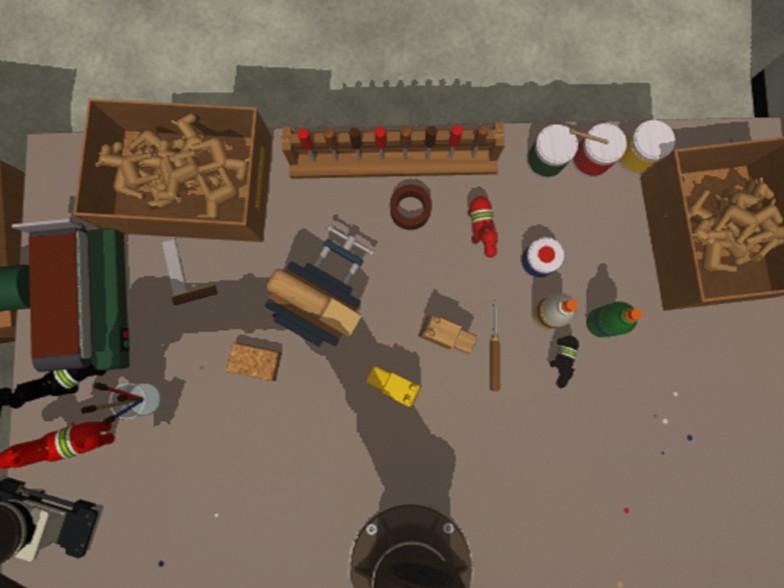

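Scene view: white bottle at (230,395), pine block (305,315), horse in vise (420,230); yellow look-alike (310,255) and green bottle (170,435) are to be left alone. Top view: bottle (555,308), block (447,333) nose to the right, horse (315,305) with its shoulder on the right, robot base at the bottom.

```bash
python3 - <<'E'
from h import *
np.set_printoptions(precision=4,suppress=True)
for c in("scene","top"):
    im=get_image(c)
    for t in["glue_bottle","cap_top","head_block","shoulder","nose","tail","vise","horse_body"]:
        print(c,t,[(round(r["p"],2),r["point"] if not isinstance(r["point"],(list,tuple,np.ndarray)) else np.round(r["point"],4)) for r in pinpoint(c,t)[:3]])
    if c=="top": print({k:im[k] for k in("K","origin","rotation")})
E
```

```text
scene glue_bottle [(0.96, array([ 0.4956, -0.4179, -0.0038])), (0.71, array([ 0.5126, -0.3013,  0.0012]))]
scene cap_top [(0.66, array([0.4958, 0.1277, 0.1811])), (0.56, array([ 0.5002, -0.4172,  0.2036])), (0.51, array([ 0.5156, -0.3013,  0.1977]))]
scene head_block [(0.98, array([ 0.364 ,  0.0108, -0.0009])), (0.62, array([ 0.4771, -0.0703,  0.0029]))]
scene shoulder [(0.64, array([0.4972, 0.1265, 0.1816]))]
scene nose [(0.64, array([0.3974, 0.0788, 0.0704])), (0.55, array([ 0.4476, -0.1331,  0.0718]))]
scene tail [(0.8, array([0.5762, 0.2512, 0.2078]))]
scene vise [(0.93, array([0.5425, 0.1911, 0.0017])), (0.24, array([ 0.6348, -0.2926, -0.0002]))]
scene horse_body [(0.71, array([0.5413, 0.192 , 0.0364]))]
top glue_bottle [(0.91, array([ 0.4973, -0.4214,  0.0039]))]
top cap_top [(0.66, array([ 0.494 , -0.4204,  0.1993])), (0.62, array([ 0.5168, -0.3059,  0.1998]))]
top head_block [(0.9, array([ 0.4753, -0.0704, -0.0025])), (0.76, array([0.3617, 0.0149, 0.001 ])), (0.74, array([0.4973, 0.1262, 0.1846]))]
top shoulder [(0.88, array([0.4963, 0.1256, 0.1822]))]
top nose [(0.93, array([ 0.4499, -0.1311,  0.0721])), (0.75, array([0.3966, 0.075 , 0.0724])), (0.62, array([0.4942, 0.129 , 0.1804]))]
top tail [(0.58, array([0.5775, 0.2523, 0.2047]))]
top vise [(0.77, array([ 0.5419,  0.1934, -0.0021]))]
top horse_body [(0.74, array([ 0.5145, -0.3043,  0.1995])), (0.63, array([0.5422, 0.1964, 0.0387]))]
{'K': array([[439.5461,   0.    , 276.1653],
       [  0.    , 439.5461, 208.6058],
       [  0.    ,   0.    ,   1.    ]]), 'origin': array([0.399 , 0.0249, 1.3283]), 'rotation': array([-2.1304,  2.1699, -0.1245])}
```

```bash
sed -i 's/W=P@np.array(im\["rotation"\]).T/W=P@R.from_rotvec(im["rotation"]).as_matrix().T/' h.py
cat >> h.py <<'E'
def face(W,c,it=6,rad=.016,tol=.0025):
    """plane fit about c, then rectangle of in-plane points"""
    P=W.reshape(-1,3); P=P[np.isfinite(P).all(1)]; P=P[np.linalg.norm(P-c,axis=1)<.07]
    Q=P[np.linalg.norm(P-c,axis=1)<rad]
    for _ in range(it):
        m=Q.mean(0); n=np.linalg.svd(Q-m)[2][2]; n*=np.sign(n[2]); d=(P-m)@n
        Q=P[(abs(d)<tol)&(np.linalg.norm(P-c,axis=1)<.04)]
    Q=P[(abs((P-m)@n)<tol)]
    x=-np.array([n[0],n[1],0])*1.; x=x-n*(x@n); x/=np.linalg.norm(x); y=np.cross(n,x)
    uv=np.c_[(Q-m)@x,(Q-m)@y].astype(np.float32)*1000
    # erode outliers
    img=np.zeros((160,160),np.uint8); ij=np.round(uv+80).astype(int); ok=((ij>=0)&(ij<160)).all(1); img[ij[ok,1],ij[ok,0]]=1
    img=cv2.morphologyEx(img,cv2.MORPH_CLOSE,np.ones((7,7))); img=cv2.morphologyEx(img,cv2.MORPH_OPEN,np.ones((9,9)))
    k,l,st,_=cv2.connectedComponentsWithStats(img); b=1+np.argmax(st[1:,4]); v,u=np.where(l==b)
    r=cv2.minAreaRect(np.c_[u,v].astype(np.float32)-80)
    ctr=m+(x*r[0][0]+y*r[0][1])/1000
    return dict(n=n,tilt=np.degrees(np.arccos(n[2])),ctr=ctr,size=r[1],ang=r[2],yaw_x=np.degrees(np.arctan2(x[1],x[0])),res=np.std((Q-m)@n)*1000,num=len(Q))
E
python3 - <<'E'
from h import *
np.set_printoptions(precision=4,suppress=True)
s=arm.observe(); print(R.from_rotvec(s["ee_rot"]).as_matrix())
for c in("scene","top"):
    im=get_image(c); W=cloud(im)
    print(c,face(W,np.array([.4965,.126,.182])))
    P=W.reshape(-1,3); P=P[np.isfinite(P).all(1)]
    for ctr,nm,lo,hi in(((.475,-.07),"block",.063,.13),((.513,-.302),"cap",.185,.21)):
        Q=P[(np.linalg.norm(P[:,:2]-ctr,axis=1)<(.1 if nm=="block" else .03))&(P[:,2]>lo)&(P[:,2]<hi)]
        print(nm,len(Q),cv2.minAreaRect(Q[:,:2].astype(np.float32)*1000),Q.mean(0),np.percentile(Q[:,2],[5,50,95]))
    Q=P[np.linalg.norm(P[:,:2]-(.4749,-.0704),axis=1)<.15]; 
im=get_image("wrist"); print(im["tool_from_camera"],im["K"])
E
```

```text
[[ 0.     -0.9571  0.2897]
 [-0.      0.2897  0.9571]
 [-1.     -0.0001 -0.    ]]
scene {'n': array([-0.2903, -0.489 ,  0.8226]), 'tilt': np.float64(34.654558278191196), 'ctr': array([0.5013, 0.1222, 0.1845]), 'size': (72.02581024169922, 45.6435546875), 'ang': 1.1691393852233887, 'yaw_x': np.float64(59.30583213598105), 'res': np.float64(1.2701584786309446), 'num': 273}
block 746 ((472.907958984375, -92.62467956542969), (102.10491180419922, 49.86246109008789), 67.75460052490234) [ 0.4784 -0.0922  0.0947] [0.0688 0.0964 0.1116]
cap 78 ((514.9993896484375, -303.8744201660156), (18.847618103027344, 21.56805419921875), 66.43138885498047) [ 0.5171 -0.3047  0.198 ] [0.1875 0.1998 0.2032]
top {'n': array([-0.3026, -0.5035,  0.8093]), 'tilt': np.float64(35.97509700945099), 'ctr': array([0.4999, 0.1236, 0.1854]), 'size': (45.0, 72.0), 'ang': 90.0, 'yaw_x': np.float64(58.99039822712162), 'res': np.float64(1.2371846323780793), 'num': 348}
block 596 ((469.5948486328125, -89.17369842529297), (104.09117126464844, 45.79188919067383), 65.71441650390625) [ 0.47   -0.0857  0.0994] [0.0805 0.103  0.1165]
cap 60 ((513.9728393554688, -302.5975341796875), (18.755996704101562, 18.586332321166992), 86.24874877929688) [ 0.5137 -0.3018  0.1997] [0.1909 0.2005 0.2036]
[[-0.0001 -0.2472  0.969   0.0198]
 [-0.0017 -0.969  -0.2472  0.0672]
 [ 1.     -0.0017 -0.0004 -0.0018]
 [ 0.      0.      0.      1.    ]] [[317.0528   0.     283.5923]
 [  0.     317.0528 207.5596]
 [  0.       0.       1.    ]]
```

```bash
cat >> h.py <<'E'
def tool(xdir,zdir):
    x=np.array(xdir,float); x/=np.linalg.norm(x); z=np.array(zdir,float); z-=x*(z@x); z/=np.linalg.norm(z)
    return np.stack([x,np.cross(z,x),z],1)
def plan(p,Rt,n,p0=None,R0=None):
    s=arm.observe(); p0=np.array(s["position"]) if p0 is None else p0; R0=R.from_rotvec(s["ee_rot"]) if R0 is None else R0
    rv=(R0.inv()*R.from_matrix(Rt)).as_rotvec(); c=p0; Rc=R0; print("dist",np.linalg.norm(p-p0),"ang",np.degrees(np.linalg.norm(rv)))
    for i in range(n):
        t=Rc.inv().apply(p0+(p-p0)*(i+1)/n-c)*1000; t=np.round(t,1); d=np.round(np.degrees(rv/n),2)
        print(list(map(float,t))+list(map(float,d)))
        c=c+Rc.apply(t/1000); Rc=Rc*R.from_rotvec(np.radians(d))
def yawz(a): return np.array([np.cos(np.radians(a)),np.sin(np.radians(a)),0])
E
python3 -c "
from h import *
plan(np.array([.5145,-.302,.41]),tool([0,0,-1],yawz(-23.5)),20)"
```

```text
dist 0.960031599103786 ang 96.66271134614063
[-0.3, -29.0, -38.3, 4.83, 0.0, -0.0]
[-0.2, -32.1, -35.6, 4.83, 0.0, -0.0]
[-0.3, -35.0, -32.9, 4.83, 0.0, -0.0]
[-0.3, -37.7, -29.7, 4.83, 0.0, -0.0]
[-0.2, -40.0, -26.6, 4.83, 0.0, -0.0]
[-0.3, -42.1, -23.0, 4.83, 0.0, -0.0]
[-0.3, -43.9, -19.4, 4.83, 0.0, -0.0]
[-0.2, -45.4, -15.7, 4.83, 0.0, -0.0]
[-0.3, -46.5, -11.7, 4.83, 0.0, -0.0]
[-0.2, -47.4, -7.8, 4.83, 0.0, -0.0]
[-0.3, -47.8, -3.8, 4.83, 0.0, -0.0]
[-0.3, -48.0, 0.2, 4.83, 0.0, -0.0]
[-0.2, -47.8, 4.3, 4.83, 0.0, -0.0]
[-0.3, -47.3, 8.3, 4.83, 0.0, -0.0]
[-0.3, -46.4, 12.3, 4.83, 0.0, -0.0]
[-0.2, -45.2, 16.1, 4.83, 0.0, -0.0]
[-0.3, -43.7, 19.8, 4.83, 0.0, -0.0]
[-0.3, -41.9, 23.5, 4.83, 0.0, -0.0]
[-0.2, -39.8, 26.9, 4.83, 0.0, -0.0]
[-0.3, -37.3, 30.2, 4.83, 0.0, -0.0]
```

Request:
{"name": "arm_command", "arguments": {"motion": [[0, 0, -29, -38, 4.8, 0, 0], [0, 0, -32, -36, 4.8, 0, 0], [0, 0, -35, -33, 4.8, 0, 0], [0, 0, -38, -30, 4.8, 0, 0], [0, 0, -40, -27, 4.8, 0, 0]], "newtons": 30}}

```text
clock: 1.92
position: [0.2647, 0.3708, 0.4049]
ee_rot: [-0.667, 1.465, 0.668]
force: [1.3, -0.5, 0.3]
width: 0.501
```

Request:
{"name": "arm_command", "arguments": {"motion": [[0, 0, -42, -23, 4.8, 0, 0], [0, 0, -44, -19, 4.8, 0, 0], [0, 0, -45, -16, 4.8, 0, 0], [0, 0, -47, -12, 4.8, 0, 0], [0, 0, -47, -8, 4.8, 0, 0]]}}

```text
clock: 2.55
position: [0.3483, 0.1461, 0.405]
ee_rot: [-0.342, 1.543, 0.343]
force: [1.2, 0.6, 0.8]
width: 0.008
```

Request:
{"name": "arm_command", "arguments": {"motion": [[0, 0, -48, -4, 4.8, 0, 0], [0, 0, -48, 0, 4.8, 0, 0], [0, 0, -48, 4, 4.8, 0, 0], [0, 0, -47, 8, 4.8, 0, 0], [0, 0, -46, 12, 4.8, 0, 0]]}}

```text
clock: 3.18
position: [0.4319, -0.0783, 0.4051]
ee_rot: [-0.014, 1.57, 0.014]
force: [1.3, 1.0, -0.8]
width: 0.001
```

Request:
{"name": "arm_command", "arguments": {"motion": [[0, 0, -45, 16, 4.8, 0, 0], [0, 0, -44, 20, 4.8, 0, 0], [0, 0, -42, 23, 4.8, 0, 0], [0, 0, -40, 27, 4.8, 0, 0], [0, 0, -37, 30, 4.8, 0, 0]]}}

```text
clock: 3.8
position: [0.5171, -0.3025, 0.4047]
ee_rot: [0.314, 1.548, -0.314]
force: [0.2, 0.4, 0.0]
width: 0.004
```

```bash
python3 - <<'E'
from h import *
np.set_printoptions(precision=4,suppress=True)
s=arm.observe(); im=get_image("wrist"); save(im,"w1"); print(s["clock"],s["position"],R.from_rotvec(s["ee_rot"]).as_matrix(),s["force"],s["width"],s["joints"])
print(pinpoint("wrist","cap_top"))
W=cloud(im,wristT(s,im)); P=W.reshape(-1,3); P=P[np.isfinite(P).all(1)]
Q=P[(np.linalg.norm(P[:,:2]-(.5145,-.302),axis=1)<.03)&(P[:,2]>.19)&(P[:,2]<.21)]; print(len(Q),Q.mean(0) if len(Q) else 0, np.percentile(Q,[2,50,98],axis=0) if len(Q) else 0)
plan(np.array([.5145,-.302,.386]),tool([0,0,-1],yawz(-23.5)),3)
E
```

```text
3.8 [ 0.5171 -0.3025  0.4047] [[ 0.0004  0.39    0.9208]
 [ 0.0002  0.9208 -0.39  ]
 [-1.      0.0003  0.0003]] [0.2384 0.4275 0.004 ] 0.003838996904611195 [-0.1186  0.4793  0.8309  1.6852 -0.3831  1.148   0.4159]
[{'point': [0.5132, -0.3052, 0.1988], 'p': 0.68}]
383 [ 0.5161 -0.2981  0.1993] [[ 0.5076 -0.3038  0.1909]
 [ 0.5163 -0.2976  0.2005]
 [ 0.5229 -0.2939  0.2019]]
dist 0.019155758335979465 ang 0.36213559525470446
[6.2, 0.9, -1.1, 0.09, 0.03, 0.07]
[6.3, 0.8, -1.2, 0.09, 0.03, 0.07]
[6.2, 0.9, -1.1, 0.09, 0.03, 0.07]
```

View pics/w1.png

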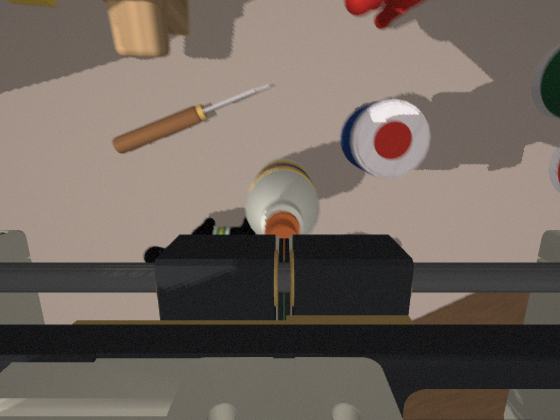

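The wrist view shows the orange cap (283,225) right under the closed fingertips, between paint tin (385,135) and black horse (205,240), with nothing else in the way.

Request:
{"name": "arm_command", "arguments": {"motion": [[0, 10, -1, -2, 0, 0, 0], [0, 10, 0, 0, 0, 0, 0], [0, 5, 0, 0, 0, 0, 0], [0, 3, 0, 0, 0, 0, 0], [0, 2, 0, 0, 0, 0, 0]]}}

```text
clock: 4.53
position: [0.5144, -0.301, 0.3752]
ee_rot: [0.312, 1.547, -0.312]
force: [-1.3, 0.9, 4.4]
width: 0.003
```

Request:
{"name": "arm_command", "arguments": {"motion": [[0, 1, 0, 0, 0, 0, 0], [0, 1, 0, 0, 0, 0, 0], [0, 0, 0, 0, 0, 0, 0]]}}

```text
clock: 4.9
position: [0.5144, -0.3011, 0.3731]
ee_rot: [0.312, 1.547, -0.312]
force: [-0.5, 1.3, 5.2]
width: 0.007
```

Request:
{"name": "arm_command", "arguments": {"motion": [[0, 1, 0, 0, 0, 0, 0], [0, 1, 0, 0, 0, 0, 0], [0, 0, 0, 0, 0, 0, 0]]}}

```text
clock: 5.28
position: [0.5145, -0.3014, 0.3716]
ee_rot: [0.312, 1.547, -0.312]
force: [-0.2, 1.9, 9.1]
width: 0.006
```

Request:
{"name": "arm_command", "arguments": {"motion": [[0, 1, 0, 0, 0, 0, 0], [0, 0, 0, 0, 0, 0, 0]]}}

```text
clock: 5.52
position: [0.5147, -0.3017, 0.3715]
ee_rot: [0.312, 1.545, -0.313]
force: [-1.2, 1.7, 15.6]
width: 0.004
```

Cap bottomed out: 15.6 N with tip at z 0.1935 and no further travel. Retreat and go to a viewing pose near the block.

Request:
{"name": "arm_command", "arguments": {"motion": [[0, -12, 0, 0, 0, 0, 0], [0, -28, 0, 0, 0, 0, 0]]}}

```text
clock: 5.78
position: [0.5139, -0.3009, 0.4093]
ee_rot: [0.313, 1.551, -0.313]
force: [0.3, 0.5, 0.3]
width: 0.007
```

```bash
python3 -c "
from h import *
print(arm.observe()['position'])
plan(np.array([.451,-.131,.37]),tool([0,0,-1],yawz(-23.5)),4)"
```

```text
[ 0.51391813 -0.30087848  0.40929652]
dist 0.18536883868199053 ang 0.6800300759409182
[9.9, 33.0, -31.0, 0.17, -0.04, 0.0]
[9.9, 33.0, -31.0, 0.17, -0.04, 0.0]
[9.8, 32.8, -31.2, 0.17, -0.04, 0.0]
[9.9, 32.8, -31.2, 0.17, -0.04, 0.0]
```

Request:
{"name": "arm_command", "arguments": {"motion": [[91.8, 3, 33, -31, 0.2, 0, 0], [91.8, 10, 33, -31, 0.2, 0, 0], [91.8, 13, 33, -31, 0.2, 0, 0], [91.8, 13, 33, -31, 0.2, 0, 0]]}}

```text
clock: 6.28
position: [0.4514, -0.13, 0.3705]
ee_rot: [0.324, 1.546, -0.323]
force: [1.0, 0.1, 0.1]
width: 0.392
```

```bash
cat > blk.py <<'E'
from h import *
np.set_printoptions(precision=4,suppress=True)
import sys
s=arm.observe(); im=get_image("wrist"); save(im,sys.argv[1]); print(s["clock"],s["position"],s["width"],s["joints"])
T=wristT(s,im)
for t in("head_block","nose"): print(t,[(round(r["p"],2),np.round(r["point"],4)) for r in pinpoint("wrist",t)[:2]])
W=cloud(im,T); P=W.reshape(-1,3); P=P[np.isfinite(P).all(1)]
Q=P[(np.linalg.norm(P[:,:2]-(.475,-.075),axis=1)<.09)]
for lo,hi in((.02,.055),(.063,.125),(.085,.125)):
    q=Q[(Q[:,2]>lo)&(Q[:,2]<hi)]; print(lo,hi,len(q),cv2.minAreaRect(q[:,:2].astype(np.float32)*1000))
q=Q[(Q[:,2]>.02)&(Q[:,2]<.125)]
for yaw in(64,66,68):
    a=np.array([np.cos(np.radians(yaw)),np.sin(np.radians(yaw))]);b=np.array([-a[1],a[0]])
    u=(q[:,:2]-(.4765,-.071))@a*1000; v=(q[:,:2]-(.4765,-.071))@b*1000
    print(yaw,"u",np.percentile(u,[1,99]),"v",np.percentile(v,[1,99]))
    for w in((-70,-45),(-30,-10),(-10,10),(10,30)):
        m=(u>w[0])&(u<w[1]); print(w,m.sum(),np.percentile(v[m],[2,98]) if m.sum()>20 else "")
E
python3 blk.py w2
```

```text
6.275 [ 0.4514 -0.13    0.3705] 0.3918349133708379 [-0.5389  0.2749  0.884   2.0327 -0.2617  0.9482  0.0685]
head_block [(0.93, array([0.3644, 0.0114, 0.0002])), (0.7, array([ 0.4787, -0.0702,  0.0008]))]
nose [(0.59, array([ 0.4468, -0.1365,  0.0722]))]
0.02 0.055 0 ((0.0, 0.0), (0.0, 0.0), 0.0)
0.063 0.125 6914 ((468.19964599609375, -91.14237213134766), (99.57523345947266, 46.03684997558594), 66.01704406738281)
0.085 0.125 6905 ((468.19964599609375, -91.14237213134766), (99.57523345947266, 46.03684997558594), 66.01704406738281)
64 u [-69.6035  27.1821] v [-22.7616  21.5799]
(-70, -45) 1253 [-20.9648  16.2808]
(-30, -10) 1554 [-22.9409  20.6466]
(-10, 10) 1650 [-22.3746  21.0489]
(10, 30) 1573 [-21.7286  21.96  ]
66 u [-69.8797  27.0437] v [-22.6569  21.5511]
(-70, -45) 1255 [-19.0074  18.5067]
(-30, -10) 1568 [-22.3295  21.3724]
(-10, 10) 1626 [-22.4899  21.0399]
(10, 30) 1588 [-22.214   21.3413]
68 u [-69.6768  27.1918] v [-22.7678  21.7117]
(-70, -45) 1260 [-17.0756  20.5407]
(-30, -10) 1556 [-21.7743  22.2814]
(-10, 10) 1656 [-22.671   21.1862]
(10, 30) 1566 [-22.866  20.648]
```

View pics/w2.png

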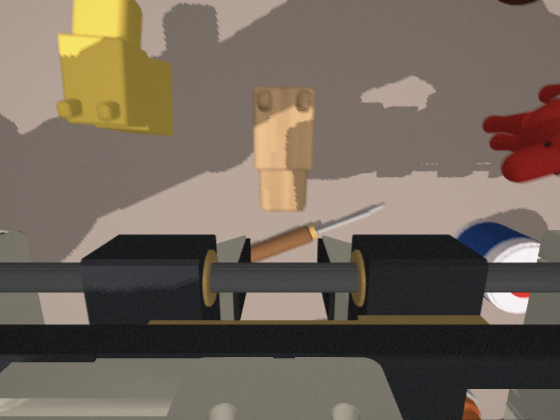

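Pine block upright at (283,145) in the wrist view, nose down-image, yellow look-alike (115,75) well clear. Yaw 66.0°, origin ≈ (0.4775, −0.070).

```bash
python3 -c "
from h import *
T=tool([0,0,-1],yawz(-24))
plan(np.array([.4755,-.0747,.345]),T,3)
plan(np.array([.4755,-.0747,.239]),T,4,np.array([.4755,-.0747,.345]),R.from_matrix(T))"
```

```text
dist 0.06447953380909921 ang 0.6196740453605908
[8.4, 19.8, 0.2, 0.2, -0.04, -0.02]
[8.5, 19.7, 0.1, 0.2, -0.04, -0.02]
[8.4, 19.8, 0.1, 0.2, -0.04, -0.02]
dist 0.10599999999999998 ang 0.0
[26.5, 0.0, 0.0, 0.0, 0.0, 0.0]
[26.5, 0.0, 0.0, 0.0, 0.0, 0.0]
[26.5, 0.0, 0.0, 0.0, 0.0, 0.0]
[26.5, 0.0, 0.0, 0.0, 0.0, 0.0]
```

Request:
{"name": "arm_command", "arguments": {"motion": [[91.8, 8, 20, 0, 0.2, 0, 0], [91.8, 8, 20, 0, 0.2, 0, 0], [91.8, 9, 19, 0, 0.2, 0, 0], [91.8, 0, 0, 0, 0, 0, 0]]}}

```text
clock: 6.92
position: [0.4765, -0.0755, 0.3446]
ee_rot: [0.329, 1.547, -0.331]
force: [0.5, -0.5, 0.8]
width: 0.955
```

Request:
{"name": "arm_command", "arguments": {"motion": [[91.8, 26, 0, 0, 0, 0, 0], [91.8, 26, 0, 0, 0, 0, 0], [91.8, 26, 0, 0, 0, 0, 0], [91.8, 18, 0, 0, 0, 0, 0]]}}

```text
clock: 7.42
position: [0.4756, -0.0778, 0.2487]
ee_rot: [0.332, 1.546, -0.333]
force: [0.5, 0.0, 0.4]
width: 1.0
```

```bash
python3 -c "
from h import *
T=tool([0,0,-1],yawz(-24)); print(arm.observe())
plan(np.array([.4755,-.0747,.239]),T,1)"
```

```text
{'clock': 7.425, 'joints': array([-0.47301692,  0.48728138,  0.71097669,  2.12849496, -0.49643854,
        0.69449695,  0.14822068]), 'dq': array([ 0.20499983,  0.22045287, -0.236627  ,  0.10377145, -0.27063086,
       -0.30525064,  0.22754466]), 'joint_efforts': array([ -1.39842086, -50.92576504,  10.28562963, -19.48110938,
         0.4590254 ,   0.58166524,  -0.37880125]), 'position': array([ 0.47564265, -0.07783763,  0.24872033]), 'ee_rot': array([ 0.33191469,  1.54588233, -0.33315637]), 'force': array([0.45789429, 0.00315858, 0.40888474]), 'ft_torque': array([-0.06212067,  0.13107197,  0.07012536]), 'width': 1.000136554776514}
dist 0.010215180388215945 ang 0.2960914001271284
[9.7, 2.8, -1.4, -0.29, -0.03, 0.05]
```

Request:
{"name": "arm_command", "arguments": {"motion": [[91.8, 10, 3, -1, -0.3, 0, 0], [91.8, 0, 0, 0, 0, 0, 0], [45, 0, 0, 0, 0, 0, 0], [40, 0, 0, 0, 0, 0, 0], [40, 0, 0, 0, 0, 0, 0]], "newtons": 45}}

```text
clock: 8.05
position: [0.4764, -0.0741, 0.2401]
ee_rot: [0.328, 1.545, -0.327]
force: [0.3, -0.7, 0.1]
width: 0.725
```

Request:
{"name": "arm_command", "arguments": {"motion": [[30, 0, 0, 0, 0, 0, 0], [30, 0, 0, 0, 0, 0, 0], [30, 0, 0, 0, 0, 0, 0]]}}

```text
clock: 8.43
position: [0.4763, -0.0741, 0.2398]
ee_rot: [0.328, 1.546, -0.328]
force: [-0.2, -0.4, 1.1]
width: 0.502
```

```bash
python3 -c "
from h import *
s=arm.observe();print(s['position'],R.from_rotvec(s['ee_rot']).as_matrix(),s['force'],s['ft_torque'],s['width']*91.8,s['joints'])
im=get_image('wrist');save(im,'w3')"
```

```text
[ 0.47627086 -0.07411222  0.23977861] [[ 2.15252997e-04  4.05784265e-01  9.13968864e-01]
 [ 2.64577407e-05  9.13968882e-01 -4.05784280e-01]
 [-9.99999976e-01  1.11527833e-04  1.85998406e-04]] [-0.24460713 -0.3743064   1.10163293] [-0.07869326  0.04260012  0.03276922] 46.04506456878791 [-0.46587809  0.5007189   0.69275839  2.13511324 -0.51371165  0.67387757
  0.16081403]
```

Request:
{"name": "arm_command", "arguments": {"motion": [[30, -15, 0, 0, 0, 0, 0], [30, -35, 0, 0, 0, 0, 0], [30, -40, 0, 0, 0, 0, 0], [30, -40, 0, 0, 0, 0, 0]]}}

```text
clock: 8.98
position: [0.4758, -0.0744, 0.3716]
ee_rot: [0.328, 1.546, -0.329]
force: [1.3, -0.5, -1.4]
width: 0.503
```

```bash
cat >> h.py <<'E'
def goal(S0,n,yaw,off=(0,0,0),d=.2398,dy=.0041):
    n=np.array(n)/np.linalg.norm(n); x=yawz(yaw); x=x-n*(x@n)/1; 
    # x axis in the plane with heading yaw
    h=yawz(yaw); x=np.array([h[0],h[1],-(h[:2]@n[:2])/n[2]]); x/=np.linalg.norm(x); y=np.cross(n,x)
    return np.array(S0)+n*(d+off[2])+x*(off[0]-dy)+y*off[1], np.stack([-n,x,-y],1), x
E
python3 -c "
from h import *
s=arm.observe();print(s['position'],s['force'],s['width']*91.8)
p,T,x=goal([.5005,.123,.185],[-.2965,-.4965,.816],59.2,(-.065,0,.07)); print(p,T,x)
plan(p,T,8)"
```

```text
[ 0.47576331 -0.07439522  0.37155506] [ 1.33817646 -0.49566883 -1.39074195] 46.17348748328634
[ 0.37978938 -0.07922031  0.39780682] [[ 2.96458425e-01  4.17768433e-01  8.58825907e-01]
 [ 4.96430381e-01  7.00813065e-01 -5.12267435e-01]
 [-8.15885580e-01  5.78213269e-01  3.68995392e-04]] [0.41776843 0.70081307 0.57821327]
dist 0.09961642431861757 ang 35.97806149396641
[-3.3, -5.4, -10.7, 0.83, -0.27, 4.41]
[-3.7, -5.3, -10.6, 0.83, -0.27, 4.41]
[-4.2, -5.2, -10.6, 0.83, -0.27, 4.41]
[-4.6, -5.0, -10.4, 0.83, -0.27, 4.41]
[-5.1, -4.7, -10.3, 0.83, -0.27, 4.41]
[-5.5, -4.5, -10.3, 0.83, -0.27, 4.41]
[-5.8, -4.2, -10.1, 0.83, -0.27, 4.41]
[-6.2, -3.9, -10.1, 0.83, -0.27, 4.41]
```

Request:
{"name": "arm_command", "arguments": {"motion": [[30, -3, -5, -11, 0.8, -0.3, 4.4], [30, -4, -5, -11, 0.8, -0.3, 4.4], [30, -4, -5, -11, 0.8, -0.3, 4.4], [30, -5, -5, -10, 0.8, -0.3, 4.4]]}}

```text
clock: 9.48
position: [0.427, -0.0758, 0.3837]
ee_rot: [0.598, 1.441, -0.131]
force: [0.3, 0.7, -2.1]
width: 0.498
```

Request:
{"name": "arm_command", "arguments": {"motion": [[30, -5, -5, -10, 0.8, -0.3, 4.4], [30, -5, -5, -10, 0.8, -0.3, 4.4], [30, -6, -4, -10, 0.8, -0.3, 4.4], [30, -6, -4, -10, 0.8, -0.3, 4.4], [30, 0, 0, 0, 0, 0, 0]]}}

```text
clock: 10.1
position: [0.3794, -0.0795, 0.3956]
ee_rot: [0.853, 1.313, 0.063]
force: [0.5, -0.2, -2.9]
width: 0.498
```

```bash
cat > sh.py <<'E'
from h import *
import sys
np.set_printoptions(precision=4,suppress=True)
s=arm.observe(); im=get_image("wrist"); save(im,sys.argv[1]); T=wristT(s,im); print(s["clock"],s["position"],s["force"],s["joints"],s["width"]*91.8)
print("R",R.from_rotvec(s["ee_rot"]).as_matrix())
f=face(cloud(im,T),np.array([.5005,.123,.185])); print(f)
for c in("shoulder","tail"): print(c,[(round(r["p"],2),np.round(r["point"],4)) for r in pinpoint("wrist",c)[:2]])
Rt=R.from_rotvec(s["ee_rot"]).as_matrix(); O=s["position"]+Rt@[.2398,.0041,0]; print("block origin by kin",O,"nose by kin",O+Rt@[-.072,-.073,0])
for c in("scene","top"):
    im=get_image(c)
    for t in("head_block","nose"): print(c,t,[(round(r["p"],2),np.round(r["point"],4)) for r in pinpoint(c,t)[:3]])
E
python3 sh.py w4
```

```text
10.1 [ 0.3794 -0.0795  0.3956] [ 0.4555 -0.2175 -2.8542] [-0.4403  0.0318  0.8437  2.2545 -0.8143  0.9502  0.3865] 45.757213300970676
R [[ 0.2992  0.4144  0.8595]
 [ 0.4947  0.7029 -0.5111]
 [-0.8159  0.5781  0.0053]]
{'n': array([-0.2948, -0.4996,  0.8146]), 'tilt': np.float64(35.45645210451621), 'ctr': array([0.4984, 0.122 , 0.1848]), 'size': (46.0, 71.0), 'ang': 90.0, 'yaw_x': np.float64(59.45811495371727), 'res': np.float64(0.7196512167435287), 'num': 4441}
shoulder [(0.71, array([0.5006, 0.1237, 0.1894]))]
tail []
block origin by kin [0.4529 0.042  0.2023] nose by kin [ 0.4011 -0.0449  0.2189]
scene head_block [(0.92, array([0.3631, 0.0146, 0.0004])), (0.55, array([0.4535, 0.0436, 0.2028])), (0.42, array([0.5745, 0.2563, 0.2035]))]
scene nose [(0.71, array([0.3945, 0.0772, 0.0749]))]
top head_block [(0.86, array([0.4532, 0.0401, 0.1979])), (0.57, array([0.3653, 0.0148, 0.0007]))]
top nose [(0.37, array([ 0.4279, -0.3266,  0.0026])), (0.21, array([0.4998, 0.1242, 0.1841]))]
```

View pics/w4.png

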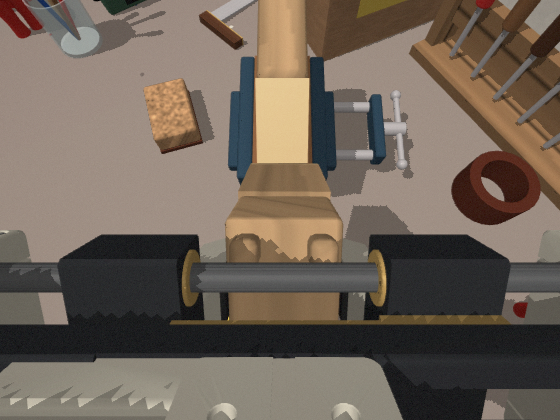

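The wrist view shows the shoulder face fully in view at (283,120), the held block's joint edge below it at row ~165–190, and a clear path. I'll measure both in tool coordinates with the same camera.

```bash
cat > rel.py <<'E'
from h import *
np.set_printoptions(precision=2,suppress=True)
s=arm.observe(); im=get_image("wrist"); C=np.array(im["tool_from_camera"]); P=cloud(im,C)*1000; Rt=R.from_rotvec(s["ee_rot"]).as_matrix()
np.save("tc.npy",P)
F=P.reshape(-1,3); F=F[np.isfinite(F).all(1)]
c=Rt.T@(np.array([.4994,.1225,.185])-s["position"])*1000; print("face guess tool",c)
Q=F[np.linalg.norm(F-c,axis=1)<20]
for _ in range(5):
    m=Q.mean(0); n=np.linalg.svd(Q-m)[2][2]; n*=-np.sign(n[0]); Q=F[(abs((F-m)@n)<2)&(np.linalg.norm(F-c,axis=1)<38)]
Q=F[(abs((F-m)@n)<2)&(np.linalg.norm(F-c,axis=1)<60)]
print("n tool",n,"tool x at centre",m[0]-((c-m)[1:]@n[1:])/n[0])
print("y range",np.percentile(Q[:,1],[.5,1,99,99.5]))
mid=[];lo=[];hi=[];ys=np.arange(c[1]-24,c[1]+30,3)
for y in ys:
    q=Q[abs(Q[:,1]-y)<1.5]; lo.append(np.percentile(q[:,2],1)); hi.append(np.percentile(q[:,2],99))
lo=np.array(lo);hi=np.array(hi); print("lo",lo,"hi",hi)
for e in(lo,hi,(lo+hi)/2): k=np.polyfit(ys-c[1],e,1); print("edge slope deg",np.degrees(np.arctan(k[0])),"at c",k[1])
# held block: rear side points
B=F[(F[:,0]<236)&(F[:,0]>120)&(abs(F[:,2])<35)&(F[:,1]<45)&(F[:,1]>-10)]
for a in range(130,240,10):
    q=B[abs(B[:,0]-a)<5]
    if len(q)>15: print(a,len(q),"z",np.percentile(q[:,2],[1,99]),"ymax",np.percentile(q[:,1],[50,98]))
E
python3 rel.py
```

```text
face guess tool [306.43  69.65  -1.55]
n tool [-1.   -0.    0.01] tool x at centre 306.04635666709254
y range [ 33.67  33.77 104.4  104.54]
lo [-24.89 -24.91 -24.8  -24.77 -24.69 -24.57 -24.5  -24.47 -24.36 -24.41
 -25.11 -25.12 -24.97 -24.88 -24.8  -24.75 -24.63 -24.55] hi [20.57 20.48 20.45 20.38 20.37 20.34 20.26 20.21 20.14 20.14 20.06 20.03
 20.71 20.74 20.73 20.62 20.56 20.54]
edge slope deg 0.014531442530795432 at c -24.73196484469954
edge slope deg 0.21609622722508534 at c 20.401227777792894
edge slope deg 0.11531419166323632 at c -2.1653685334533206
130 6672 z [-25.6   24.74] ymax [15.29 30.75]
140 1169 z [-32.92  32.91] ymax [31.33 31.84]
150 964 z [-34.33  34.58] ymax [31.34 31.85]
160 710 z [-34.75  34.55] ymax [31.37 31.84]
170 1006 z [-33.04  33.19] ymax [31.88 34.31]
180 491 z [-22.57  22.31] ymax [34.76 35.52]
190 440 z [-22.67  22.36] ymax [35.84 36.56]
200 358 z [-22.63  22.38] ymax [36.95 37.72]
210 313 z [-22.79  22.36] ymax [38.04 38.81]
220 275 z [-22.49  22.24] ymax [39.14 39.79]
230 204 z [-22.53  22.53] ymax [40.16 40.63]
```

Request:
{"name": "arm_command", "arguments": {"motion": [[30, 0, 0, 0, 0, 0.5, 0], [30, 0, 0, 0, 0, 0, 0]]}}

```text
clock: 10.85
position: [0.3805, -0.0789, 0.3952]
ee_rot: [0.852, 1.322, 0.067]
force: [0.3, 0.5, -2.6]
width: 0.499
```

```bash
sed -i 's/print("n tool",n/print("n tool",n*100/' rel.py; python3 rel.py; python3 -c "
from h import *
s=arm.observe();print(s['position'],R.from_rotvec(s['ee_rot']).as_matrix(),s['force'],s['ft_torque'])"
```

```text
face guess tool [306.61  69.68   1.15]
n tool [-100.     -0.29   -0.38] tool x at centre 306.2519817146635
y range [ 33.68  33.76 104.49 104.59]
lo [-22.31 -22.19 -22.19 -22.15 -22.1  -21.95 -21.97 -21.84 -21.81 -21.72
 -21.66 -22.5  -22.4  -22.39 -22.3  -22.2  -22.15 -22.01] hi [23.25 23.12 23.15 23.09 23.02 22.91 22.85 22.76 22.76 22.71 22.64 22.65
 23.43 23.37 23.27 23.06 23.15 23.14]
edge slope deg -0.07567909508831702 at c -22.09968261961338
edge slope deg 0.0914307087395685 at c 23.0156766801623
edge slope deg 0.007875823574835315 at c 0.45799703027446304
130 6650 z [-25.61  24.71] ymax [15.19 30.75]
140 1166 z [-33.09  32.84] ymax [31.34 31.85]
150 964 z [-34.49  34.53] ymax [31.32 31.85]
160 722 z [-34.52  34.4 ] ymax [31.36 31.79]
170 1003 z [-33.13  32.99] ymax [31.91 34.34]
180 496 z [-22.73  22.42] ymax [34.77 35.47]
190 427 z [-22.6   22.29] ymax [35.86 36.53]
200 365 z [-22.78  22.22] ymax [36.95 37.77]
210 316 z [-22.47  22.32] ymax [38.08 38.85]
220 258 z [-22.62  22.31] ymax [39.16 39.69]
230 210 z [-22.61  22.4 ] ymax [40.19 40.64]
[ 0.38048358 -0.07887835  0.39520028] [[ 0.29094415  0.41345631  0.8627893 ]
 [ 0.49842129  0.70426059 -0.5055623 ]
 [-0.81665642  0.57712295 -0.00117493]] [ 0.46487187 -0.05190165 -1.25347189] [-0.92220777  0.58407753 -0.03006466]
```

Request:
{"name": "arm_command", "arguments": {"motion": [[30, 5, 13, 0.6, 0, 0, 0], [30, 10, 13, 0, 0, 0, 0], [30, 12, 13, 0, 0, 0, 0], [30, 12, 13, 0, 0, 0, 0], [30, 11, 12, 0, 0, 0, 0]]}}

```text
clock: 11.52
position: [0.4225, -0.0079, 0.391]
ee_rot: [0.852, 1.322, 0.067]
force: [-0.5, -0.5, -2.9]
width: 0.498
```

Request:
{"name": "arm_command", "arguments": {"motion": [[30, 0, 0, 0, 0, 0, 0], [30, 0, 0, 0, 0, 0, 0]]}}

```text
clock: 11.78
position: [0.4219, -0.0093, 0.3912]
ee_rot: [0.852, 1.322, 0.067]
force: [0.3, -0.6, -1.9]
width: 0.499
```

```bash
cat > chk.py <<'E'
from h import *
np.set_printoptions(precision=4,suppress=True)
# target TCP from measurement pose A: x+66.4 y+64.2 z+0.6 in tool axes A
A=np.array([[0.29094415,0.41345631,0.8627893],[0.49842129,0.70426059,-0.5055623],[-0.81665642,0.57712295,-0.00117493]]); pA=np.array([.38048358,-.07887835,.39520028])
s=arm.observe(); Rt=R.from_rotvec(s["ee_rot"]).as_matrix()
print(s["clock"],"joints",s["joints"],"w",s["width"]*91.8,"force",s["force"],"tool",Rt.T@s["force"],"torque tool",Rt.T@s["ft_torque"])
tgt=pA+A@[.0664,.0642,.0006]
print("to go in tool mm",Rt.T@(tgt-s["position"])*1000,"rot deg",np.degrees(R.from_matrix(Rt.T@A).as_rotvec()))
E
python3 chk.py
```

```text
11.775 joints [-0.5497  0.0794  0.7569  2.2289 -0.896   0.8582  0.2794] w 45.837128149271145 force [ 0.2639 -0.637  -1.9467] tool [ 1.3494 -1.4626  0.5522] torque tool [-0.0018  0.0297 -0.994 ]
to go in tool mm [16.4409  0.4175  0.0656] rot deg [-0.0086 -0.0005  0.0123]
```

Request:
{"name": "arm_command", "arguments": {"motion": [[30, 6, 0.4, 0, 0, 0, 0], [30, 5, 0, 0, 0, 0, 0], [30, 2, 0, 0, 0, 0, 0], [30, 0, 0, 0, 0, 0, 0]]}}

```text
clock: 12.28
position: [0.4259, -0.0024, 0.3808]
ee_rot: [0.852, 1.322, 0.067]
force: [0.3, -1.1, -1.9]
width: 0.505
```

```bash
python3 chk.py; python3 - <<'E'
from h import *
np.set_printoptions(precision=2,suppress=True)
im=get_image("wrist"); save(im,"w5"); F=cloud(im,np.array(im["tool_from_camera"])).reshape(-1,3)*1000; F=F[np.isfinite(F).all(1)]
B=F[(F[:,0]>200)&(F[:,0]<300)&(F[:,1]>25)&(F[:,1]<80)&(abs(F[:,2])<32)]
for a in range(200,300,4):
    q=B[abs(B[:,0]-a)<2]
    if len(q)>8: print(a,len(q),"z",np.percentile(q[:,2],[1,99]),"y",np.percentile(q[:,1],[2,50,98]))
cv2.imwrite("pics/w5c.png",cv2.resize(im["frame"][80:290,140:420,::-1],(784,588)))
E
```

```text
12.275 joints [-0.5499  0.1064  0.7487  2.2391 -0.939   0.8441  0.3148] w 46.37967947167503 force [ 0.3339 -1.0935 -1.8588] tool [ 1.0702 -1.7044  0.8437] torque tool [ 0.0319  0.031  -1.146 ]
to go in tool mm [ 3.2732 -0.1129  0.0942] rot deg [-0.0143 -0.0108  0.0082]
200 72 z [-22.24  20.34] y [36.69 37.12 37.29]
204 140 z [-22.07  22.41] y [36.89 37.43 37.79]
208 118 z [-22.66  22.47] y [37.38 37.85 38.33]
212 134 z [-22.77  22.29] y [37.92 38.28 38.59]
216 111 z [-22.5   21.64] y [38.48 38.75 39.15]
220 106 z [-22.3   22.25] y [38.77 39.19 39.44]
224 94 z [-22.56  21.99] y [39.04 39.61 40.05]
228 113 z [-21.92  22.48] y [39.65 40.06 40.34]
232 74 z [-22.39  22.31] y [39.99 40.48 40.67]
236 35 z [-22.53   5.42] y [40.48 40.59 40.73]
240 17 z [-10.91  13.37] y [40.12 40.45 40.81]
244 79 z [-22.07  22.58] y [39.82 40.55 40.7 ]
248 476 z [-18.32  18.02] y [40.6  44.88 50.62]
252 790 z [-19.77  20.36] y [41.07 51.22 58.14]
256 658 z [-21.61  21.55] y [42.4  59.55 65.87]
260 648 z [-22.52  22.43] y [48.57 67.31 73.08]
264 602 z [-22.69  22.74] y [56.51 74.54 79.55]
268 147 z [-22.54  22.94] y [62.11 76.75 79.76]
272 34 z [-22.3   23.18] y [65.85 74.75 79.91]
276 9 z [-22.47  22.39] y [76.57 78.54 79.48]
```

View pics/w5c.png

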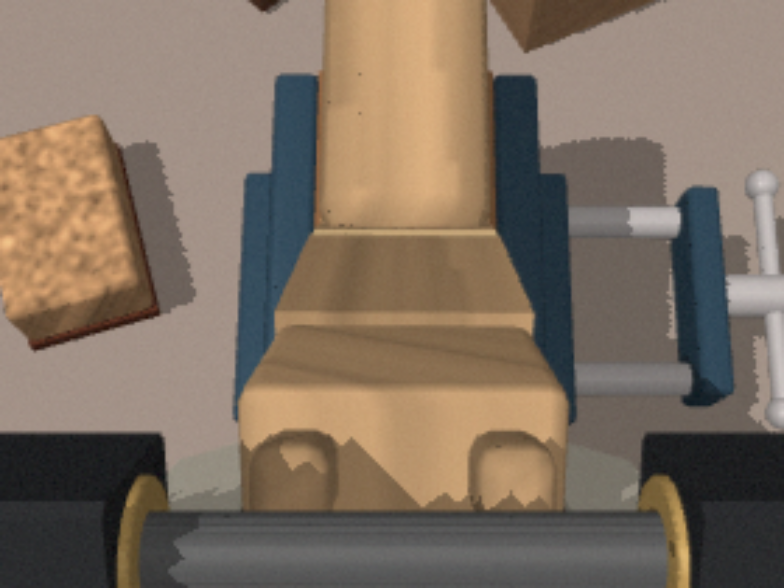

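Request:
{"name": "arm_command", "arguments": {"motion": [[30, 1, 0, 0, 0, 0, 0], [30, 1, 0, 0, 0, 0, 0], [30, 0, 0, 0, 0, 0, 0]]}}

```text
clock: 12.7
position: [0.4265, -0.0013, 0.3793]
ee_rot: [0.852, 1.322, 0.067]
force: [-0.3, 0.8, -2.7]
width: 0.498
```

```bash
python3 chk.py
```

```text
12.7 joints [-0.5498  0.1102  0.7474  2.2406 -0.9458  0.8421  0.3205] w 45.73483956934693 force [-0.3491  0.773  -2.7083] tool [ 2.4952 -1.1635 -0.6886] torque tool [ 0.0446  0.007  -1.0674]
to go in tool mm [ 1.391  -0.2315  0.1196] rot deg [ 0.0016 -0.0038 -0.0121]
```

Request:
{"name": "arm_command", "arguments": {"motion": [[30, 0.8, 0, 0, 0, 0, 0], [30, 0, 0, 0, 0, 0, 0]]}}

```text
clock: 12.95
position: [0.4267, -0.001, 0.3787]
ee_rot: [0.852, 1.321, 0.067]
force: [0.1, 0.5, -1.8]
width: 0.498
```

Request:
{"name": "arm_command", "arguments": {"motion": [[30, 0.8, 0, 0, 0, 0, 0], [30, 0, 0, 0, 0, 0, 0]]}}

```text
clock: 13.2
position: [0.4269, -0.0005, 0.378]
ee_rot: [0.852, 1.322, 0.067]
force: [0.7, -0.5, -1.9]
width: 0.496
```

```bash
python3 chk.py
```

```text
13.2 joints [-0.5497  0.1136  0.7463  2.2417 -0.9512  0.8405  0.3251] w 45.55151589695444 force [ 0.6507 -0.4591 -1.8624] tool [ 1.4811 -1.1295  0.7958] torque tool [-0.0112  0.0768 -1.0594]
to go in tool mm [-0.2201 -0.2651  0.1099] rot deg [ 0.0021 -0.0046 -0.0133]
```

Request:
{"name": "arm_command", "arguments": {"motion": [[30, 0.8, 0, 0, 0, 0, 0], [30, 0, 0, 0, 0, 0, 0]]}}

```text
clock: 13.45
position: [0.4272, -0.0002, 0.3773]
ee_rot: [0.852, 1.322, 0.067]
force: [-0.1, -0.2, -1.6]
width: 0.497
```

Request:
{"name": "arm_command", "arguments": {"motion": [[30, 0.8, 0, 0, 0, 0, 0], [30, 0, 0, 0, 0, 0, 0]]}}

```text
clock: 13.7
position: [0.4273, -0.0001, 0.3769]
ee_rot: [0.853, 1.321, 0.067]
force: [-4.6, -2.4, 2.2]
width: 0.498
```

```bash
python3 chk.py
```

```text
13.7 joints [-0.5492  0.1165  0.7458  2.2429 -0.9564  0.8395  0.3298] w 45.723075428170965 force [-4.5903 -2.4428  2.1709] tool [-4.3279 -2.3632 -2.7269] torque tool [-0.0561  0.4203 -1.1141]
to go in tool mm [-1.431  -0.0859  0.0317] rot deg [-0.0146  0.0079 -0.0385]
```

Contact, slightly on one edge (the face fit also showed ~0.2° residual). Back off 1 mm, trim the tilt about the joint face, and press again.

Request:
{"name": "arm_command", "arguments": {"motion": [[30, -1.6, 0, 0, 0, 0, 0], [30, 0, -0.7, -0.9, 0, -0.22, 0.17], [30, 0, 0, 0, 0, 0, 0]]}}

```text
clock: 14.08
position: [0.4257, -0.0005, 0.3776]
ee_rot: [0.854, 1.317, 0.068]
force: [0.8, 0.4, -1.5]
width: 0.502
```

```bash
python3 chk.py
```

```text
14.075 joints [-0.5496  0.1107  0.7456  2.2468 -0.9568  0.8348  0.3306] w 46.06733602145397 force [ 0.824   0.3922 -1.4768] tool [ 1.6424 -0.2408  0.5083] torque tool [ 0.0096  0.0534 -1.0339]
to go in tool mm [-0.2266  0.4951  1.1406] rot deg [ 0.0004  0.2158 -0.1889]
```

Request:
{"name": "arm_command", "arguments": {"motion": [[30, 0.8, 0, 0, 0, 0, 0], [30, 0.8, 0, 0, 0, 0, 0], [30, 0, 0, 0, 0, 0, 0]]}}

```text
clock: 14.45
position: [0.4263, -0.0, 0.3765]
ee_rot: [0.854, 1.316, 0.068]
force: [-2.7, -2.4, 3.5]
width: 0.501
```

```bash
python3 chk.py
```

```text
14.45 joints [-0.5492  0.1139  0.7452  2.2475 -0.9619  0.8342  0.3352] w 46.02715997893546 force [-2.6953 -2.3991  3.5077] tool [-4.8515 -0.7622 -1.0981] torque tool [-0.0092  0.622  -1.0788]
to go in tool mm [-1.4947  0.5467  0.9202] rot deg [-0.0087  0.2178 -0.2069]
```

```bash
cat > avg.py <<'E'
from h import *
np.set_printoptions(precision=3,suppress=True)
L=[]
for _ in range(8):
    s=arm.observe(); Rt=R.from_rotvec(s["ee_rot"]).as_matrix(); L.append(np.r_[Rt.T@s["force"],Rt.T@s["ft_torque"],s["position"]]); get_image("wrist")
L=np.array(L); m=L.mean(0); print(s["clock"],"F",m[:3],"sd",L[:,:3].std(0),"T",m[3:6],"sd",L[:,3:6].std(0)); print(m[6:])
E
python3 avg.py
```

```text
14.8 F [-6.342 -1.622 -1.497] sd [0.732 0.614 0.548] T [-0.016  0.72  -1.123] sd [0.024 0.045 0.027]
[ 0.426 -0.     0.377]
```

Request:
{"name": "arm_command", "arguments": {"motion": [[30, 0.3, 0, 0.2, 0, 0.1, 0], [30, 0, 0, 0, 0, 0, 0]]}}

```text
clock: 15.1
position: [0.4266, -0.0002, 0.3764]
ee_rot: [0.855, 1.318, 0.069]
force: [-5.6, -4.5, 7.3]
width: 0.498
```

```bash
python3 avg.py
```

```text
15.45 F [-10.261  -1.81   -2.291] sd [0.251 0.514 0.512] T [-0.046  0.924 -1.206] sd [0.017 0.043 0.022]
[ 0.427 -0.     0.376]
```

Request:
{"name": "arm_command", "arguments": {"motion": [[30, -0.3, 0, -0.4, 0, 0, 0], [30, 0, 0, 0, 0, 0, 0]]}}

```text
clock: 15.75
position: [0.4264, -0.0, 0.3765]
ee_rot: [0.854, 1.317, 0.068]
force: [-2.4, -4.3, 2.9]
width: 0.506
```

```bash
python3 avg.py
```

```text
16.1 F [-6.392 -1.556  0.526] sd [0.647 0.448 0.683] T [ 0.034  0.048 -1.157] sd [0.028 0.032 0.016]
[ 0.426 -0.     0.377]
```

Request:
{"name": "arm_command", "arguments": {"motion": [[30, 0.2, 0, 0, 0, 0, 0], [30, 0, 0, 0, 0, 0, 0]]}}

```text
clock: 16.4
position: [0.4264, -0.0001, 0.3765]
ee_rot: [0.854, 1.317, 0.068]
force: [-4.2, -6.5, 6.8]
width: 0.499
```

```bash
python3 avg.py; python3 chk.py; python3 - <<'E'
from h import *
np.set_printoptions(precision=2,suppress=True)
im=get_image("wrist"); P=cloud(im,np.array(im["tool_from_camera"]))*1000; F=P.reshape(-1,3); F=F[np.isfinite(F).all(1)]
B=F[(F[:,0]>200)&(F[:,0]<290)&(F[:,1]>25)&(F[:,1]<80)&(abs(F[:,2])<30)]
for a in range(212,270,3):
    q=B[abs(B[:,0]-a)<1.5]
    if len(q)>8: print(a,len(q),"z",np.percentile(q[:,2],[1,99]),"y",np.percentile(q[:,1],[2,50,98]))
cv2.imwrite("pics/w6c.png",cv2.resize(im["frame"][130:230,200:367,::-1],(784,470),interpolation=cv2.INTER_CUBIC))
t=get_image("top"); s=get_image("scene")
cv2.imwrite("pics/end.png",np.hstack([cv2.resize(t["frame"][130:340,120:470,::-1],(400,240)),cv2.resize(s["frame"][100:340,70:420,::-1],(400,274))[:240]]))
for c in("top","scene"):
    for k in("glue_bottle","cap_top","head_block","nose"): print(c,k,[(round(r["p"],2),np.round(r["point"],3)) for r in pinpoint(c,k)[:3]])
E
```

```text
16.75 F [-10.213  -1.897  -0.364] sd [0.496 0.278 0.361] T [ 0.025  0.336 -1.209] sd [0.024 0.023 0.034]
[ 0.426 -0.     0.376]
16.8 joints [-0.5488  0.1145  0.7453  2.247  -0.9619  0.8354  0.3354] w 45.93703535925601 force [-3.778  -6.1155  7.5846] tool [-10.3472  -1.454   -0.1443] torque tool [ 0.0205  0.3214 -1.2369]
to go in tool mm [-1.5034  0.5403  0.8032] rot deg [-0.0162  0.1773 -0.2094]
212 91 z [-22.21  20.75] y [37.96 38.36 38.55]
215 90 z [-22.93  22.3 ] y [38.2  38.64 38.87]
218 76 z [-22.33  22.04] y [38.43 38.98 39.33]
221 80 z [-22.06  21.8 ] y [38.71 39.24 39.75]
224 72 z [-22.76  22.13] y [39.33 39.54 40.04]
227 78 z [-21.29  22.44] y [39.65 39.83 40.34]
230 77 z [-22.2   21.35] y [39.97 40.19 40.67]
233 47 z [-22.3   22.49] y [40.28 40.45 40.56]
236 15 z [-22.61   1.81] y [40.54 40.61 40.71]
239 49 z [-19.72  22.51] y [40.23 40.46 40.56]
242 12 z [-12.41  20.81] y [40.11 41.99 48.12]
245 793 z [-18.62  18.43] y [40.3  45.44 52.21]
248 533 z [-20.09  20.01] y [40.88 52.88 58.57]
251 507 z [-21.8   21.76] y [42.05 58.3  63.78]
254 491 z [-22.72  22.12] y [46.49 64.47
[... 287 characters left out ...]
3 ,  0.  ])), (0.62, array([ 0.5 , -0.42,  0.  ]))]
top cap_top [(0.52, array([ 0.49, -0.42,  0.2 ])), (0.48, array([ 0.52, -0.31,  0.19]))]
top head_block [(0.69, array([0.5 , 0.12, 0.18])), (0.56, array([0.37, 0.01, 0.  ]))]
top nose [(0.69, array([0.4 , 0.07, 0.07])), (0.16, array([0.54, 0.19, 0.  ]))]
scene glue_bottle [(0.87, array([ 0.51, -0.3 ,  0.  ])), (0.58, array([ 0.49, -0.42, -0.  ]))]
scene cap_top [(0.65, array([ 0.5 , -0.42,  0.2 ])), (0.56, array([ 0.52, -0.3 ,  0.19]))]
scene head_block [(0.97, array([0.5 , 0.12, 0.18])), (0.67, array([0.36, 0.01, 0.  ])), (0.52, array([ 0.75, -0.02, -0.  ]))]
scene nose [(0.55, array([0.4 , 0.08, 0.07])), (0.36, array([0.54, 0.19, 0.  ]))]
```

View pics/w6c.png

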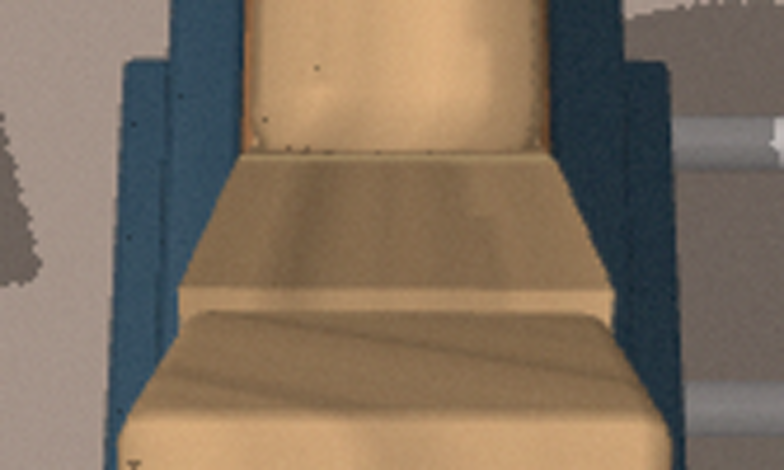

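View pics/end.png

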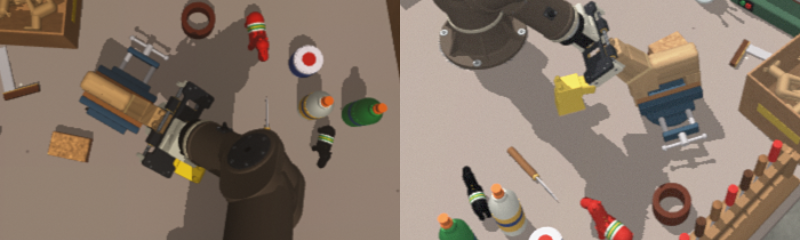

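Request:
{"name": "arm_command", "arguments": {"motion": [[30, -0.1, 0, 0, 0, 0, 0], [30, 0, 0, 0, 0, 0, 0], [30, 0, 0, 0, 0, 0, 0]]}}

```text
clock: 17.73
position: [0.4264, -0.0001, 0.3765]
ee_rot: [0.854, 1.317, 0.068]
force: [-3.0, -5.2, 5.8]
width: 0.498
```

```bash
python3 avg.py
```

```text
18.075 F [-8.046 -1.908  0.079] sd [0.569 0.37  0.603] T [ 0.003  0.19  -1.195] sd [0.028 0.025 0.021]
[ 0.426 -0.     0.377]
```

Request:
{"name": "arm_command", "arguments": {"motion": [[30, 0.05, 0, 0, 0, 0, 0], [30, 0, 0, 0, 0, 0, 0], [30, 0, 0, 0, 0, 0, 0]]}}

```text
clock: 18.5
position: [0.4264, -0.0001, 0.3765]
ee_rot: [0.854, 1.317, 0.068]
force: [-3.6, -5.8, 6.0]
width: 0.5
```

```bash
python3 avg.py; python3 -c "
from cell import arm
print(arm.sign_off())"
```

```text
18.85 F [-9.197 -1.819 -0.152] sd [0.388 0.542 0.299] T [ 0.003  0.261 -1.215] sd [0.021 0.028 0.013]
[ 0.426 -0.     0.376]
the job is handed in; nothing more can be done
None
```

I pushed the glue cap shut, then took the pine head block and held it on the horse's shoulder. I handed the job in at 18.85 s while still holding and pressing it.

- **Cap:** It stopped moving with its top at about z 0.1935 m, under 15.6 N of push, which matches fully shut (0.193 m). Afterwards both fixed cameras put the cap at about 0.19 m and the bottle standing where it started.
- **Block:** I held it across the cheeks with a 45 N grip at 46 mm opening. The nose faces front. In the wrist camera its side and rear edges line up with the shoulder to about 1 mm, and it is square to within about 0.2°.
- **Pressing force:** The last average along the tool was 9.2 N. Adding the block's weight component, I estimate about 10–11 N on the face. Sideways force at the joint was small, and the push lands near the middle of the face.
- **Checks that disagreed:** The block met the face about 1.5 mm further in than the wrist depth data predicted, within the stated calibration error. It first touched slightly on one edge, so I backed off and trimmed the tilt by 0.1–0.2°. The networks never found the held block's nose, so its direction rests on the grip and the pictures.

Nothing in the last pictures looked moved among the other things on the bench. Only the bottle and the yellow look-alike were checked by numbers.

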